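Take the icon panel from behind the paint bottles

ROBOT

A 6-joint arm with a two-finger parallel gripper is mounted at the origin on the work surface. World frame = base frame: x ahead of the robot, y to its left, z up, the work surface at z = 0. Lengths are in mm, angles in rad, forces in N, time in s.
With the tool pointing down it reaches from about 350 to 975 mm from the base axis. Payload 7.1 kg.
Tool frame: the origin (TCP) lies on the front face of the gripper's body, between the roots of the fingers; the fingertips stand 80 mm ahead of it and the grasp point (between the pads) lies 61 mm ahead of it (env.tips_ahead is the distance from the TCP to the fingertips, in mm); z points along the fingers, y is the line along which they close (so a half turn about z gives the same grasp; the last joint's range is limited). The gripper opens to 88 mm and grips with 3 to 60 N. Pads are 20 mm wide; open, the fingers measure 115 mm over their backs; the gripper's body (75 mm by 178 mm) begins 61 mm behind the grasp point.
Start: joints at [1.22, 0.423, 1.63, -0, 1.089, -0.019], TCP at [203.559, 590.905, 302.675] pointing down, gripper open.
Joint ranges: [-3, 3], [-0.9, 2.11], [0.09, 2.58], [-1.31, 4.45], [0.11, 2.69], [-2.54, 2.54]. Speed limits (rad/s): [2.39, 2.39, 3.01, 3.14, 3.14, 3.14].

INTERFACE

Orientations are given as a unit quaternion [x, y, z, w].
In Python, from station import env, set_gripper, viewer, workorder gives the robot as it stands. Calls block until the motion is done:
- env.reach(position, orientation): joint-space move of the TCP to a pose.
- env.move_l(position, rot=None, rate=150, f_stop=None): straight line of the TCP; rot=None keeps the orientation; rate is the mean speed in mm/s. With f_stop (N) it stops when the force on the tool has changed by that much, and returns True; else False.
- env.move_joints(angles): joint-space move.
- set_gripper(opening): finger opening in mm; the grip force is fixed at half the most; returns when the fingers have stopped.
- env.hold(seconds).
- env.ik(position, orientation): joint angles nearest the present ones, or None.
- env.read_state(): the state.
- viewer.camera(name): name is "side" or "top"; returns the picture (480x640x3 uint8, blue, green, red); there is no depth.
- viewer.camera_params(name): a dict with "fx", "fy", "cx", "cy" (pixels), "pose" (4x4, takes a point from camera to world coordinates). Camera axes: x right, y up, looking along -z (the intrinsics and any distortion apply to the point x, -y, -z); pixel columns grow to the right and rows downward; lengths in mm; the calibration is good to about 2 mm. A picture is of the moment at which its call begins. camera_params takes no time and is no camera call.
A pose or a line that the arm cannot do raises env.IKError and nothing moves.
- workorder.sign_off(): hands the job in; it is judged then, once.
The state is a dict: "time_s": time; "qpos": joint angles; "dq": joint speeds; "tau": joint torques, N m; "tool_pos": TCP position; "orientation": TCP orientation; "force": force on the tool from outside, world axes, zero at the start; "wrist_torque": the same for the moment, N m; "width": finger opening in mm; "grip_force": force on a finger pad.
Only numpy, scipy, OpenCV 4.12 (cv2) and the standard library are available. Lean on these libraries where they do the work, as an engineer would, in place of code of your own. Each camera call takes 0.05 s, during which the arm holds its last target. There are 200 camera calls.

TASK

The little gilded panel has to go on the packing card, but the paint bottles stand in front of it: first stand all three bottles upright in the grey tray, leaving the panel where it is, then lay the panel face up, centred on the white foam bed of the packing card with its long side along the card's long side. Only then put every bottle back upright, centred on the pad of its own colour; set things down without dropping them, do not tip the bottles, and leave the brush pot alone.

Things in the scene. Friction and masses are not known exactly. Their poses are not given: they have to be found in the camera images.
- bottle_red: Upright white paint bottle with a red screw cap and a red band round it, about 200 g, 122 mm tall: round body 48 mm across up to 88 mm, above it the cap, 38 mm across and 34 mm high (the place to grip). Origin: centre of its underside; z up. At the start it stands on the red pad. The three bottles stand in a row, 72 mm apart, between the robot and the panel.
- bottle_blue: Upright white paint bottle with a blue screw cap and a blue band round it, about 200 g, 122 mm tall: round body 48 mm across up to 88 mm, above it the cap, 38 mm across and 34 mm high (the place to grip). Origin: centre of its underside; z up. At the start it stands on the blue pad. The three bottles stand in a row, 72 mm apart, between the robot and the panel.
- bottle_green: Upright white paint bottle with a green screw cap and a green band round it, about 200 g, 122 mm tall: round body 48 mm across up to 88 mm, above it the cap, 38 mm across and 34 mm high (the place to grip). Origin: centre of its underside; z up. At the start it stands on the green pad. The three bottles stand in a row, 72 mm apart, between the robot and the panel.
- pad_red: Fixed round red pad, 66 mm across, 4 mm thick, on an 18 mm high wooden board: the place of the bottle with the red cap. Origin: centre of its underside, on the board; z up. The order of the colours in the row varies.
- pad_blue: Fixed round blue pad, 66 mm across, 4 mm thick, on an 18 mm high wooden board: the place of the bottle with the blue cap. Origin: centre of its underside, on the board; z up. The order of the colours in the row varies.
- pad_green: Fixed round green pad, 66 mm across, 4 mm thick, on an 18 mm high wooden board: the place of the bottle with the green cap. Origin: centre of its underside, on the board; z up. The order of the colours in the row varies.
- panel: Small icon panel: dark wood, 95 (x) x 60 (y) x 20 (z) mm, about 120 g, gilded upper face with a blue arch and a star. It lies face up on the same 18 mm board, close behind the row of bottles (far from the robot), its centre 75 mm behind the row's line, its long side roughly along the row. Origin: centre of its underside; x along its long side, z up. Grip it across its 60 mm width.
- tray: Fixed shallow grey plastic tray, the side area for the bottles, left or right of the wooden board: 270 (x) x 130 (y) mm outside, 22 mm high, walls and floor 5 mm thick. Origin: centre of its underside; its x axis runs along its long side, z up. Room for three bottles in one row along x.
- card: Fixed packing card on the other side of the board from the tray: brown cardboard 170 (x) x 125 (y) mm, 4 mm thick, with a white foam bed 120 (x) x 85 (y) mm in its middle whose top is 6 mm above the table. Origin: centre of its underside; its x axis runs along its long side, z up.
- brushpot: Bystander: blue ceramic pot with brushes, 72 mm across, pot 90 mm and brushes about 165 mm high, standing loose beyond the wooden board. Origin: centre of its underside. To be left alone.
Not all that is in view belongs to the job. What is shaped like the bottle_blue but pink or yellow is not meant.

How it is judged (in metres and radians):
On the way, in this order (a step that is already met when the one before it is completed fails the run):
1. all three bottles stand released in the tray, the panel still where it was (within 20 mm) (x of bottle_red in the frame of tray between -0.115 and 0.115 m and y of bottle_red in the frame of tray between -0.045 and 0.045 m and z of each of bottle_red, bottle_blue, bottle_green in the frame of tray below 0.012 m and angle between each of bottle_red, bottle_blue, bottle_green's own z axis and vertical below 0.1 rad and contact force between the fingers and bottle_red below 0.1 N and linear speed of each of bottle_red, bottle_blue, bottle_green below 0.03 m/s and x of bottle_blue in the frame of tray between -0.115 and 0.115 m and y of bottle_blue in the frame of tray between -0.045 and 0.045 m and contact force between the fingers and bottle_blue below 0.1 N and x of bottle_green in the frame of tray between -0.115 and 0.115 m and y of bottle_green in the frame of tray between -0.045 and 0.045 m and contact force between the fingers and bottle_green below 0.1 N and distance of panel from where it was at the start of the episode below 0.02 m), for 0.2 s.
2. the panel lies released on the packing card while all three bottles stand in the tray (horizontal distance between panel and card below 0.015 m and angle between the x axis of panel and the x axis of card, either way round below 0.2 rad and z of panel in the frame of card below 0.012 m and angle between each of panel, bottle_red, bottle_blue, bottle_green's own z axis and vertical below 0.1 rad and contact force between the fingers and panel below 0.1 N and linear speed of each of panel, bottle_red, bottle_blue, bottle_green below 0.03 m/s and x of bottle_red in the frame of tray between -0.115 and 0.115 m and y of bottle_red in the frame of tray between -0.045 and 0.045 m and z of each of bottle_red, bottle_blue, bottle_green in the frame of tray below 0.012 m and contact force between the fingers and bottle_red below 0.1 N and x of bottle_blue in the frame of tray between -0.115 and 0.115 m and y of bottle_blue in the frame of tray between -0.045 and 0.045 m and contact force between the fingers and bottle_blue below 0.1 N and x of bottle_green in the frame of tray between -0.115 and 0.115 m and y of bottle_green in the frame of tray between -0.045 and 0.045 m and contact force between the fingers and bottle_green below 0.1 N), for 0.2 s.
At the end, for the whole second after the job is handed in: Each bottle stands upright (within 0.1 rad) on the pad of its own colour, within 12 mm of the pad's centre; the panel lies flat and face up on the packing card, within 15 mm of its centre and its long side within 0.2 rad of the card's; all released and at rest (horizontal distance between bottle_red and pad_red below 0.012 m and z of bottle_red in the frame of pad_red below 0.009 m and angle between each of bottle_red, bottle_blue, bottle_green, panel's own z axis and vertical below 0.1 rad and contact force between the fingers and bottle_red below 0.1 N and linear speed of each of bottle_red, bottle_blue, bottle_green, panel below 0.03 m/s and horizontal distance between bottle_blue and pad_blue below 0.012 m and z of bottle_blue in the frame of pad_blue below 0.009 m and contact force between the fingers and bottle_blue below 0.1 N and horizontal distance between bottle_green and pad_green below 0.012 m and z of bottle_green in the frame of pad_green below 0.009 m and contact force between the fingers and bottle_green below 0.1 N and horizontal distance between panel and card below 0.015 m and angle between the x axis of panel and the x axis of card, either way round below 0.2 rad and z of panel in the frame of card below 0.012 m and contact force between the fingers and panel below 0.1 N); the robot touches nothing.
It fails at once if a bottle is tipped over (angle between any of bottle_red, bottle_blue, bottle_green's own z axis and vertical above 0.6 rad).
It fails at once if a bottle or the panel is dropped or knocked about (moves freely faster than 0.7 m/s) ((contact force between the fingers and bottle_red below 0.05 N and linear speed of bottle_red above 0.7 m/s) or (contact force between the fingers and bottle_blue below 0.05 N and linear speed of bottle_blue above 0.7 m/s) or (contact force between the fingers and bottle_green below 0.05 N and linear speed of bottle_green above 0.7 m/s) or (contact force between the fingers and panel below 0.05 N and linear speed of panel above 0.7 m/s)).
It fails at once if the brush pot is moved by more than 20 mm (distance of brushpot from where it was at the start of the episode above 0.02 m).
It also fails if it takes over 136 s, if anything falls off the work surface, if the arm or the gripper's body presses on something with over 40 N, if the wrist force passes 120 N, or if a joint passes its speed limit or range.

## Working session

There is one attempt and no reset: what is moved stays moved. The work goes in short steps, each a Python script; the robot and the scene stay as the last script left them, time stands still between calls to the robot, and variables do not carry over. Pictures are saved under pics/ and viewed, at most 14 in all, crops included, and the job is handed in when it is done.

```bash
ls; mkdir -p pics; python3 - <<'E'
from station import env, viewer
import cv2, numpy as np
np.set_printoptions(precision=3,suppress=True)
for n in("top","side"):
    cv2.imwrite(f"pics/{n}0.png",viewer.camera(n)); p=viewer.camera_params(n); print(n,p)
s=env.read_state(); print(s["orientation"],s["tool_pos"],s["time_s"],s["width"])
E
```

```text
pics
top {'fx': 456.9570375998013, 'fy': 456.9570375998013, 'cx': 318.6807937369576, 'cy': 240.49721136840967, 'pose': array([[  0.006,   0.999,  -0.049, 522.762],
       [ -0.999,   0.008,   0.036,  13.977],
       [  0.036,   0.049,   0.998, 857.888],
       [  0.   ,   0.   ,   0.   ,   1.   ]])}
side {'fx': 441.999367827989, 'fy': 441.999367827989, 'cx': 317.0441745778745, 'cy': 238.19901850038207, 'pose': array([[ -0.918,   0.3  ,  -0.258, 397.027],
       [ -0.395,  -0.681,   0.616, 475.467],
       [  0.009,   0.668,   0.744, 593.752],
       [  0.   ,   0.   ,   0.   ,   1.   ]])}
[ 0.165  0.986 -0.001 -0.   ] [203.439 590.557 301.981] 0.1 88.21629847478002
```

View pics/top0.png

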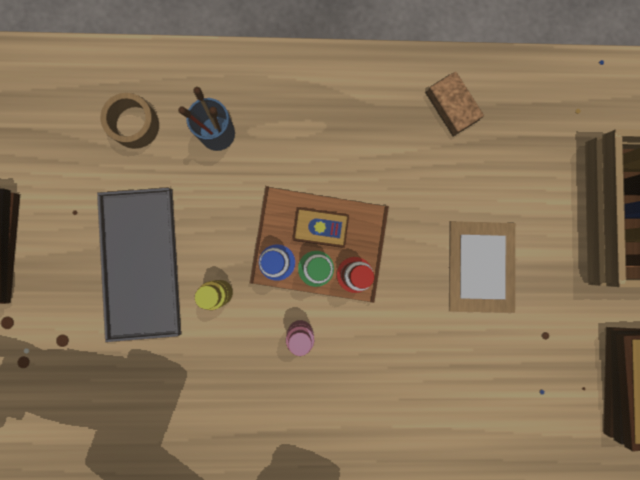

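View pics/side0.png

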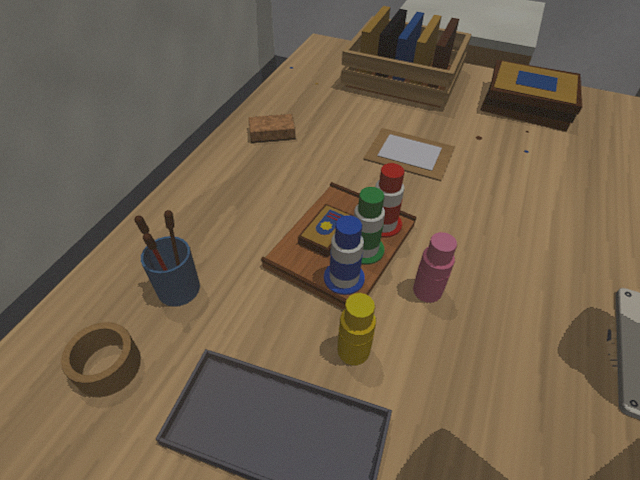

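The top view shows blue/green/red bottles at about (276,262), (317,268) and (358,275), with the panel at (321,227). The tray is at (139,264), the card at (483,266), the pot at (207,120), and the decoys at (211,296) yellow and (300,340) pink. Next I'll zoom in to check the segmentation.

```bash
python3 - <<'E'
import cv2
a=cv2.imread("pics/top0.png"); s=cv2.imread("pics/side0.png")
A=cv2.resize(a[185:305,245:395],None,fx=5,fy=5,interpolation=cv2.INTER_CUBIC); cv2.imwrite("pics/c1.png",A)
A=cv2.resize(s[155:305,255:425],None,fx=4,fy=4,interpolation=cv2.INTER_CUBIC); cv2.imwrite("pics/c2.png",A)
E
```

```text
(no output)
```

View pics/c1.png

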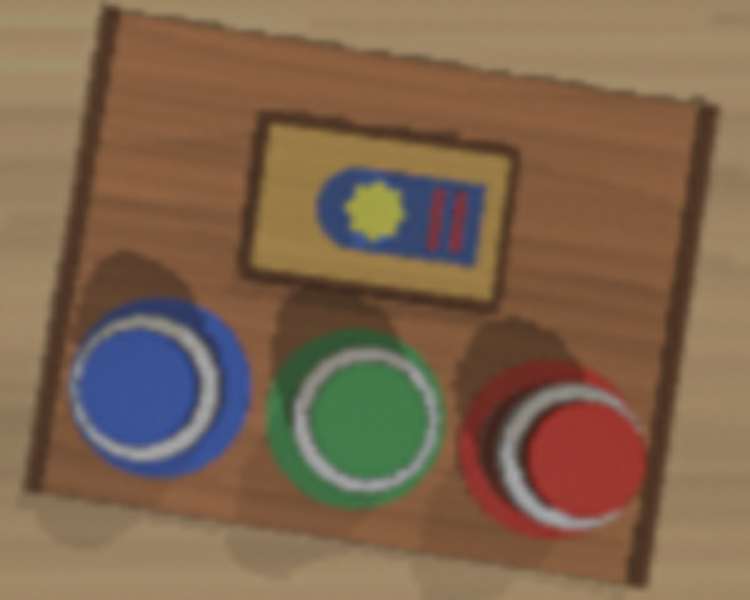

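View pics/c2.png

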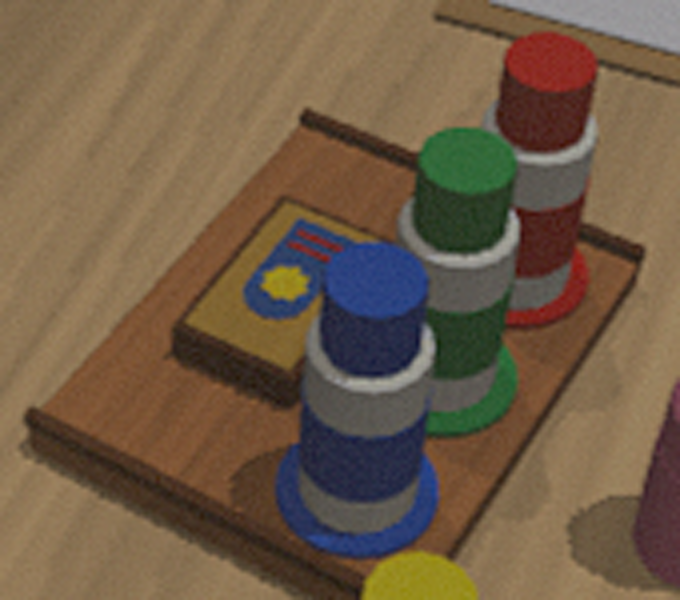

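```bash
cat > see.py <<'E'
import cv2, numpy as np
from station import viewer
def ray(uv,z,cam="top"):
    p=viewer.camera_params(cam); T=p["pose"]
    d=T[:3,:3]@[(uv[0]-p["cx"])/p["fx"],-(uv[1]-p["cy"])/p["fy"],-1]
    return T[:3,3]+d*(z-T[2,3])/d[2]
def proj(P,cam="top"):
    p=viewer.camera_params(cam); T=p["pose"]; c=T[:3,:3].T@(np.array(P)-T[:3,3])
    return np.array([p["cx"]-p["fx"]*c[0]/c[2],p["cy"]+p["fy"]*c[1]/c[2]])
HUE={"blue":(105,125),"green":(55,80),"red":(172,6)}
def cmask(img,c,smin=110,vmin=60):
    h,s,v=cv2.split(cv2.cvtColor(img,cv2.COLOR_BGR2HSV)); a,b=HUE[c]
    hm=(h>=a)&(h<=b) if a<b else (h>=a)|(h<=b)
    return (hm&(s>smin)&(v>vmin)).astype(np.uint8)*255
def blobs(m,amin=60):
    cs,_=cv2.findContours(m,cv2.RETR_EXTERNAL,cv2.CHAIN_APPROX_NONE)
    return sorted([c for c in cs if cv2.contourArea(c)>amin],key=cv2.contourArea)[::-1]
def rect(hull,z,cam="top"):   # min-area rectangle in the plane z: centre, (long,short), long-side angle
    P=np.array([ray(q,z,cam)[:2] for q in hull.reshape(-1,2)],np.float32)
    (x,y),(w,h),a=cv2.minAreaRect(P)
    if w<h: w,h,a=h,w,a+90
    return np.round([x,y,w,h,(a+90)%180-90],1)
def circ(c,z,cam="top"):
    P=np.array([ray(q,z,cam)[:2] for q in c.reshape(-1,2)],np.float32)
    (x,y),r=cv2.minEnclosingCircle(P); return np.round([x,y,r],1)
def cap(img,c,near,z,half=26,cam="side",frac=.75):  # lit cap top near a pixel
    x,y=np.int32(near); sub=np.zeros(img.shape[:2],np.uint8); sub[max(y-half,0):y+half,max(x-half,0):x+half]=255
    m=cmask(img,c)&sub; v=img.max(2); t=frac*np.percentile(v[m>0],95)
    b=blobs(cv2.morphologyEx(m&((v>t)*np.uint8(255)),cv2.MORPH_OPEN,np.ones((3,3),np.uint8)),30)
    b=min(b,key=lambda q:np.linalg.norm(q.reshape(-1,2).mean(0)-near)); return circ(b,z,cam)
E
python3 - <<'E'
from see import *
t=cv2.imread("pics/top0.png"); s=cv2.imread("pics/side0.png")
box=np.zeros(t.shape[:2],np.uint8); box[240:300,245:390]=255
for c in HUE:
    b=blobs(cmask(t,c)&box,20); allp=cv2.convexHull(np.vstack(b)); pad=circ(allp,22)
    n=proj([*pad[:2],144],"side"); sc=cap(s,c,n,144)
    m=cv2.erode(cmask(t,c)&box,np.ones((3,3))); n2=proj([*pad[:2],144])
    k=[q for q in blobs(m,60) if cv2.pointPolygonTest(q,(float(n2[0]),float(n2[1])),False)>0]
    print(c,"pad",pad,"cap side",sc,"cap top",[circ(q,144) for q in k],len(b))
hs=cv2.cvtColor(t,cv2.COLOR_BGR2HSV); h,S,V=cv2.split(hs)
g=((h>15)&(h<26)&(S>120)&(V>90)).astype(np.uint8)*255; g[:200]=0;g[250:]=0;g[:,:285]=0;g[:,355:]=0
print("panel",rect(cv2.convexHull(np.vstack(blobs(g,100))),38))
w=((S<40)&(V>120)).astype(np.uint8)*255; w[:,:440]=0; w[:,530:]=0; w[:200]=0; w[330:]=0
print("foam",rect(blobs(w)[0],6))
d=((S<70)&(V<110)).astype(np.uint8)*255; d[:,:85]=0; d[:,195:]=0; d[:175]=0; d[345:]=0
print("tray",rect(cv2.convexHull(blobs(d)[0]),22), len(blobs(d)))
print("pot",ray((208,118),90))
for c in [(210,297),(300,342)]: print("decoy",ray(c,122))
E
```

```text
blue pad [523.7  59.8  31.5] cap side [523.5  61.8  18.8] cap top [array([523.7,  60.6,  15.9])] 2
green pad [510.8  -7.8  27.5] cap side [512.7 -10.5  18. ] cap top [array([514. , -11.4,  14.9])] 2
red pad [502.9 -83.8  34.8] cap side [500.9 -78.6  18.5] cap top [array([503.2, -79.5,  17.6])] 2
panel [587.5 -18.9  89.6  54.1  82.4]
foam [ 518.  -326.7  119.9   85.3   -1.5]
tray [519.6 308.7 269.8 133.8   4.6] 1
pot [766.33003108 175.06004256  90.        ]
decoy [467.5523126  160.01511613 122.        ]
decoy [396.68709504  16.43594922 122.        ]
```

```bash
cat > arm.py <<'E'
import numpy as np
from scipy.spatial.transform import Rotation as R
from station import env, set_gripper
def quat(deg):   # tool down, fingers closing along world direction deg
    t=np.radians(deg); y=np.array([np.cos(t),np.sin(t),0]); z=np.array([0,0,-1.])
    return R.from_matrix(np.c_[np.cross(y,z),y,z]).as_quat()
def pose_q(x,y,z,deg): # of the two equal grasps the one with the smaller last joint
    c=[(abs(q[5]),d) for d in (deg,deg+180) if (q:=env.ik([x,y,z],quat(d))) is not None]
    return quat(min(c)[1])
E
python3 - <<'E'
from see import *; from arm import *
t=cv2.imread("pics/top0.png")
box=np.zeros(t.shape[:2],np.uint8); box[240:300,245:390]=255
for c in HUE:
    m=cmask(t,c,110,25)&box; b=blobs(m,20); h=cv2.convexHull(np.vstack(b)); print(c,circ(h,22),rect(h,22))
for p in [(523.6,61,-9),(513,-11,-9),(502,-79,-9),(440,309,94),(520,309,94),(600,309,94)]:
    for z in (337,177):
        print(p,z,[None if (q:=env.ik([*p[:2],z],quat(d))) is None else np.round(q,2) for d in (p[2],p[2]+180)])
for p in [(587.5,-19,100,-7.6),(518,-326.7,88,88.5)]:
    print(p,[None if (q:=env.ik(p[:3],quat(d))) is None else np.round(q,2) for d in (p[3],p[3]+180)])
E
```

```text
blue [523.7  59.8  31.5] [524.7  58.4  62.   58.5  27.1]
green [510.8  -7.8  27.5] [507.7  -9.5  53.7  42.9 -70. ]
red [502.9 -83.8  34.8] [502.  -82.   64.9  64.5 -63.2]
(523.6, 61, -9) 337 [array([ 0.09,  0.24,  1.81, -0.  ,  1.09,  0.25]), None]
(523.6, 61, -9) 177 [array([ 0.09,  0.47,  1.93, -0.  ,  0.75,  0.25]), None]
(513, -11, -9) 337 [array([-0.04,  0.22,  1.84, -0.  ,  1.08,  0.11]), None]
(513, -11, -9) 177 [array([-0.04,  0.45,  1.96, -0.  ,  0.73,  0.11]), None]
(502, -79, -9) 337 [array([-0.18,  0.21,  1.85, -0.  ,  1.08, -0.02]), None]
(502, -79, -9) 177 [array([-0.18,  0.45,  1.97, -0.  ,  0.73, -0.02]), None]
(440, 309, 94) 337 [array([ 0.59,  0.25,  1.79, -0.  ,  1.1 , -1.05]), array([ 0.59,  0.25,  1.79, -0.  ,  1.1 ,  2.09])]
(440, 309, 94) 177 [array([ 0.59,  0.48,  1.9 , -0.  ,  0.76, -1.05]), array([ 0.59,  0.48,  1.9 , -0.  ,  0.76,  2.09])]
(520, 309, 94) 337 [array([ 0.52,  0.36,  1.65, -0.  ,  1.14, -1.12]), array([ 0.52,  0.36,  1.65, -0.  ,  1.14,  2.02])]
(520, 309, 94) 177 [array([ 0.52,  0.56,  1.75, -0.  ,  0.83, -1.12]), array([ 0.52,  0.56,  1.75, -0.  ,  0.83,  2.02])]
(600, 309, 94) 337 [array([ 0.46,  0.46,  1.48, -0.  ,  1.2 , -1.18]), array([ 0.46,  0.46,  1.48, -0.  ,  1.2 ,  1.96])]
(600, 309, 94) 177 [array([ 0.46,  0.64,  1.58, -0.  ,  0.92, -1.18]), array([ 0.46,  0.64,  1.58, -0.  ,  0.92,  1.96])]
(587.5, -19, 100, -7.6) [array([-0.05,  0.66,  1.81, -0.  ,  0.67,  0.08]), None]
(518, -326.7, 88, 88.5) [array([-0.58,  0.7 ,  1.75, -0.  ,  0.69, -2.13]), array([-0.58,  0.7 ,  1.75, -0.  ,  0.69,  1.01])]
```

```bash
cat >> arm.py <<'E'
HI=342; GRIP=173   # TCP height above a bottle's underside when gripping the cap (tips 5 mm over the shoulder)
BOT={"blue":(523.6,61.2),"green":(513.3,-11.),"red":(502.,-79.)}
u=np.array([np.cos(np.radians(4.6)),np.sin(np.radians(4.6))])
TRAY={c:np.array([519.6,308.7])+k*u for c,k in (("blue",78),("green",0),("red",-78))}
def st(): return env.read_state()
def pick(x,y,zt,deg,hi=HI):
    q=pose_q(x,y,zt,deg)
    p=st()["tool_pos"]
    env.move_l([x,y,max(hi,p[2])],q,rate=250) if np.hypot(p[0]-x,p[1]-y)<700 else env.reach([x,y,hi],q)
    env.move_l([x,y,zt+25],rate=250)
    hit=env.move_l([x,y,zt],rate=60,f_stop=8)
    set_gripper(20); s=st()
    print("pick hit",hit,"width %.1f grip %.1f"%(s["width"],s["grip_force"]))
def place(x,y,zt,deg,hi=HI,opening=80):
    p=st()["tool_pos"]; env.move_l([p[0],p[1],p[2]+30],rate=80); env.move_l([p[0],p[1],hi],rate=250)
    q=pose_q(x,y,zt,deg)
    env.move_l([x,y,hi],q,rate=200); env.move_l([x,y,zt+20],rate=220)
    print("carry width %.1f"%st()["width"])
    hit=env.move_l([x,y,zt-3],rate=25,f_stop=4); s=st()
    print("down hit",hit,"dz %.1f F %.1f"%(s["tool_pos"][2]-zt,s["force"][2]))
    set_gripper(opening); env.hold(.2)
    p=st()["tool_pos"]; env.move_l([p[0],p[1],p[2]+60],rate=120)
E
python3 - <<'E'
from arm import *; from station import viewer; import cv2
x,y=BOT["blue"]; env.reach([x,y,HI],pose_q(x,y,HI,-9))
pick(x,y,22+GRIP,-9); cv2.imwrite("pics/s1.png",viewer.camera("side"))
place(*TRAY["blue"],5+GRIP,94.6)
cv2.imwrite("pics/s2.png",viewer.camera("side")); print(st()["time_s"],st()["force"])
E
```

```text
pick hit False width 37.6 grip 30.0
carry width 37.4
down hit True dz -0.2 F 3.9
11.0167 [ 0.41830088 -0.67698833  0.33736   ]
```

View pics/s2.png

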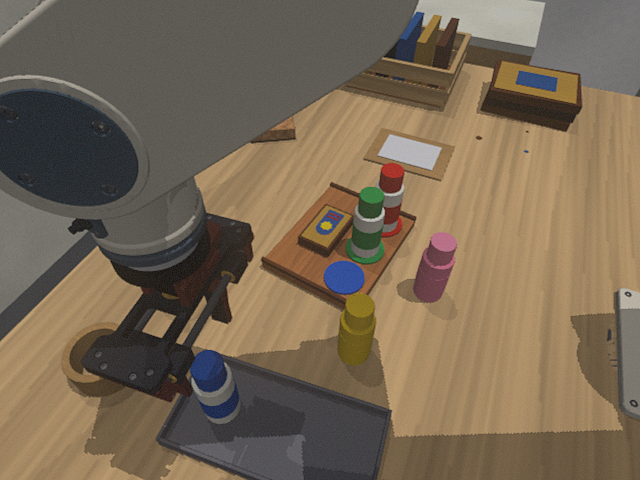

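```bash
python3 - <<'E'
from arm import *; from station import viewer; import cv2
for c in("green","red"):
    pick(*BOT[c],22+GRIP,-9); place(*TRAY[c],5+GRIP,94.6)
p=st()["tool_pos"]; env.move_l([p[0],p[1],HI],rate=250)
env.move_l([480,80,HI],rate=250)   # clear the tray for a look (panel still untouched)
for n in("top","side"): cv2.imwrite(f"pics/{n}3.png",viewer.camera(n))
print(st()["time_s"])
E
```

```text
pick hit False width 37.5 grip 30.0
carry width 37.5
down hit True dz -0.1 F 4.3
pick hit False width 37.7 grip 30.0
carry width 37.4
down hit True dz -0.2 F 3.5
33.2917
```

The s2 picture shows blue upright at the tray's far end, with its cap at (208,365). The other two bottles and the panel haven't moved.

View pics/top3.png

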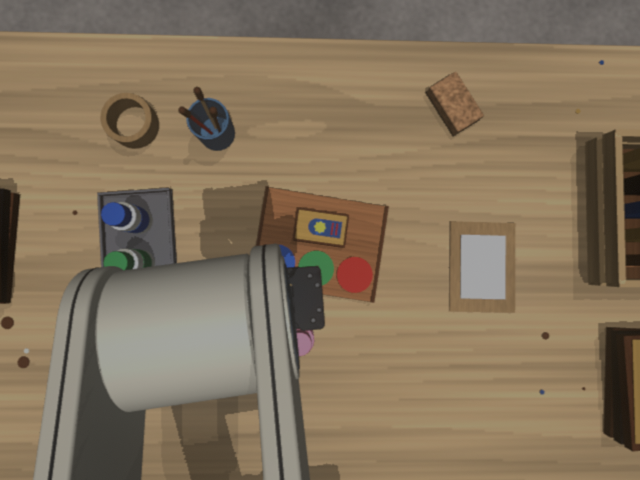

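View pics/side3.png

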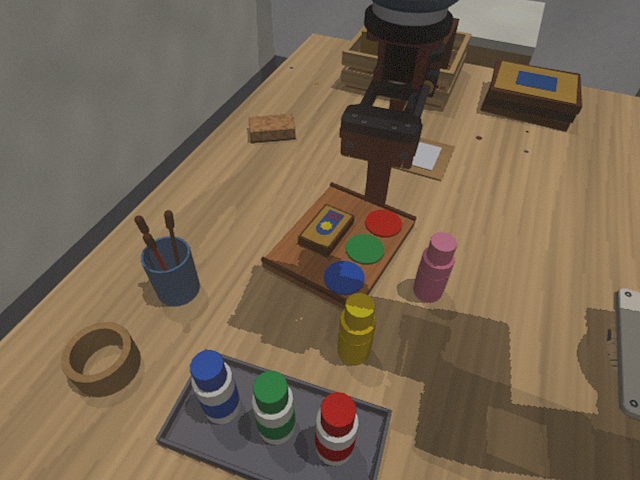

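Side3 shows all three bottles upright in the tray, with the panel undisturbed and the pads clear at (344,278), (365,248) and (384,222). Now the panel.

```bash
python3 - <<'E'
from arm import *; from station import viewer; import cv2
from see import *
pick(587.5,-18.9,100.5,-7.6,hi=250)
place(518,-326.7,88.5,88.5,hi=250,opening=84)
p=st()["tool_pos"]; env.move_l([p[0]-60,p[1]-20,HI],rate=250)
for n in("top","side"): cv2.imwrite(f"pics/{n}4.png",viewer.camera(n))
print(st()["time_s"])
t=cv2.imread("pics/top4.png"); s=cv2.imread("pics/side4.png")
for c in HUE:
    w=proj([*BOT[c],22]); m=cmask(t,c,80,25); b=min(blobs(m,200),key=lambda q:np.linalg.norm(q.reshape(-1,2).mean(0)-w))
    w=proj([*BOT[c],22],"side"); m=cmask(s,c,80,25); b2=min(blobs(m,200),key=lambda q:np.linalg.norm(q.reshape(-1,2).mean(0)-w))
    print(c,"pad",circ(b,22),circ(b2,22,"side"),"cap",TRAY[c].round(1),cap(s,c,proj([*TRAY[c],127],"side"),127))
E
```

```text
pick hit True width 60.0 grip 30.0
carry width 59.8
down hit True dz 0.8 F 4.8
44.0
blue pad [523.9  60.6  32.6] [522.8  61.5  33.5] cap [597.3 315. ] [597.7 314.8  18.1]
green pad [513.1 -10.2  31.9] [512.   -9.5  33.3] cap [519.6 308.7] [520.2 309.1  18.2]
red pad [502.4 -81.8  33.1] [500.5 -80.3  34.1] cap [441.9 302.4] [442.9 302.2  18.3]
```

View pics/side4.png

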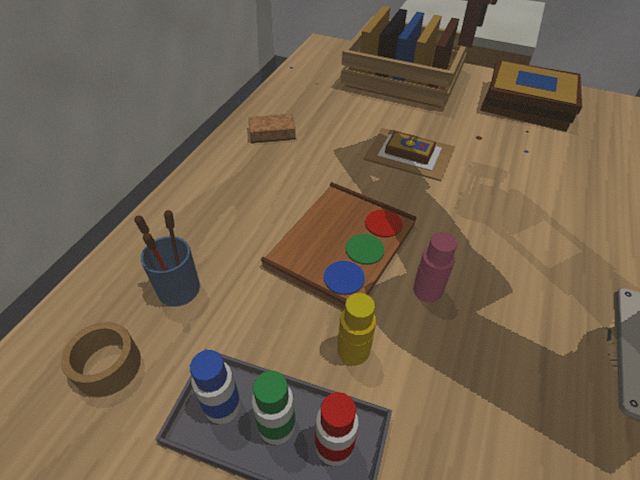

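View pics/top4.png

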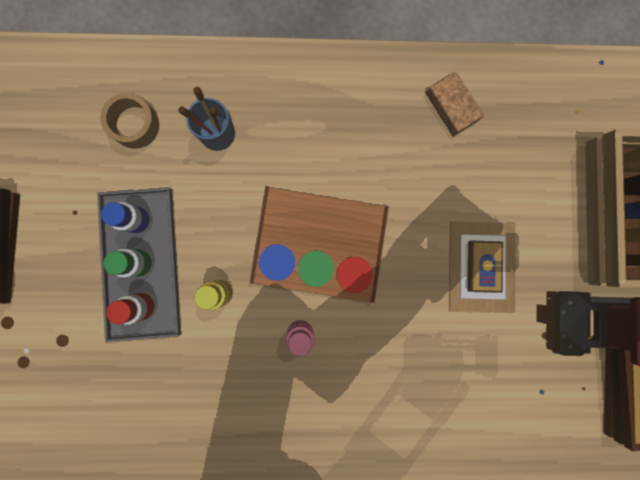

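The panel lies on the foam at top (487,267), roughly centred, and the pads and bottles are measured consistently. I'll check the panel numerically and return the bottles.

```bash
python3 - <<'E'
from arm import *; from station import viewer
from see import *
t=cv2.imread("pics/top4.png"); h,S,V=cv2.split(cv2.cvtColor(t,cv2.COLOR_BGR2HSV))
g=((S>60)).astype(np.uint8)*255; g[:236]=0;g[297:]=0;g[:,:463]=0;g[:,504:]=0
gg=((h>15)&(h<27)&(S>115)&(V>75)).astype(np.uint8)*255&g
R_=rect(cv2.convexHull(np.vstack(blobs(gg,15))),26); print("panel",R_)
if np.hypot(R_[0]-518,R_[1]+326.7)>11: raise SystemExit("check panel first")
PAD={"blue":(523.4,61.),"green":(512.6,-9.9),"red":(501.5,-81.)}
CAP={"blue":(597.5,314.9),"green":(519.9,308.9),"red":(442.3,302.3)}
for c in("blue","green","red"):
    set_gripper(88); pick(*CAP[c],5+GRIP,94.6); place(*PAD[c],22+GRIP,-9); print(c,st()["time_s"])
p=st()["tool_pos"]; env.move_l([p[0],p[1],HI],rate=250); env.move_l([430,-330,HI],rate=250)
env.hold(.2)
for n in("top","side"): cv2.imwrite(f"pics/{n}5.png",viewer.camera(n))
s=cv2.imread("pics/side5.png")
for c in HUE: print(c,cap(s,c,proj([*PAD[c],144],"side"),144))
print(st()["time_s"])
E
```

```text
panel [ 518.8 -325.7   88.5   54.1   -0.8]Traceback (most recent call last):
  File "<stdin>", line 11, in <module>
  File "arm.py", line 18, in pick
    env.move_l([x,y,max(hi,p[2])],q,rate=250) if np.hypot(p[0]-x,p[1]-y)<700 else env.reach([x,y,hi],q)
    ~~~~~~~~~~^^^^^^^^^^^^^^^^^^^^^^^^^^^^^^^
station.IKError: the arm cannot follow that straight line within its joint ranges
```

```bash
python3 - <<'E'
from arm import *; from station import viewer
from see import *
PAD={"blue":(523.4,61.),"green":(512.6,-9.9),"red":(501.5,-81.)}
CAP={"blue":(597.5,314.9),"green":(519.9,308.9),"red":(442.3,302.3)}
x,y=CAP["blue"]; env.reach([x,y,HI],pose_q(x,y,HI,94.6))
for c in("blue","green","red"):
    set_gripper(88); pick(*CAP[c],5+GRIP,94.6); place(*PAD[c],22+GRIP,-9); print(c,st()["time_s"])
p=st()["tool_pos"]; env.move_l([p[0],p[1],HI],rate=250); env.move_l([430,-330,HI],rate=250)
env.hold(.2)
for n in("top","side"): cv2.imwrite(f"pics/{n}5.png",viewer.camera(n))
s=cv2.imread("pics/side5.png")
for c in HUE: print(c,cap(s,c,proj([*PAD[c],144],"side"),144))
print(st()["time_s"])
E
```

```text
pick hit False width 37.8 grip 30.0
carry width 37.4
down hit True dz -0.2 F 5.5
blue 55.575
pick hit False width 37.4 grip 30.0
carry width 37.5
down hit True dz -0.2 F 4.8
green 66.3083
pick hit False width 37.7 grip 30.0
carry width 37.4
down hit True dz -0.2 F 4.6
red 77.175
blue [522.5  61.8  18.1]
green [511.8  -9.2  18. ]
red [500.7 -80.2  18.6]
79.1583
```

View pics/side5.png

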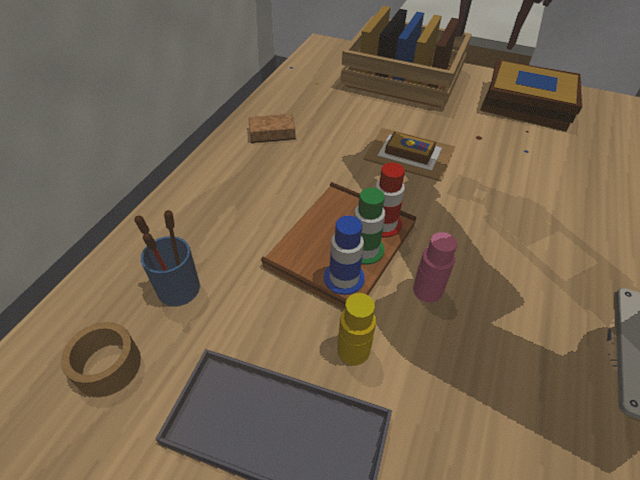

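The picture shows all bottles upright on their own pads (caps at (348,228), (371,198) and (392,175)), about 1 mm from the pad centres. The panel is on the foam at (410,146), and the pot hasn't moved.

```bash
python3 -c "
from station import workorder; print(workorder.sign_off())"
```

```text
the job is handed in; nothing more can be done
None
```

I've handed the job in after about 79 s of robot time: by the camera, each bottle stands upright within about 1 mm of its own pad's centre, and the panel lies face up on the foam bed within about 2 mm of centre; no verdict came back.

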